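# Rock a stone sample out of its flush nest

### The arm

A 7-joint arm with a two-finger parallel gripper is mounted at the origin on the work surface. World frame = base frame: x ahead of the robot, y to its left, z up, the work surface at z = 0. Lengths are in m, angles in rad, forces in N, time in s.
With the tool pointing down it reaches from about 0.425 to 0.875 m from the base axis. Payload 4.7 kg.
Tool frame: the origin (TCP) lies midway between the tips of the shut fingers; the grasp point (between the pads) lies ctrl.grasp_offset behind it (ctrl.grasp_offset is the distance from the TCP to the grasp point, in m); z points along the fingers, y is the line along which they close (so a half turn about z gives the same grasp; the last joint's range is limited). The gripper opens to 87 mm and grips with 3 to 60 N. Pads are 19 mm wide; open, the fingers measure 117 mm over their backs; the gripper's body (75 mm by 190 mm) begins 51 mm behind the grasp point.
Start: joints at [1.15, 0.321, -0.07, 1.45, 0.023, 1.371, -0.057], TCP at [0.274, -0.59, 0.223] pointing down, gripper open.
Joint ranges: [-2.86, 2.86], [-0.3, 2.09], [-1.38, 1.24], [0.06, 2.45], [-1.56, 4.7], [0.09, 2.05], [-2.69, 2.69]. Speed limits (rad/s): [2.57, 2.57, 3.14, 3.14, 3.14, 3.14, 3.14].

### API

Orientations are given as a rotation vector (axis times angle).
In Python, from bench import ctrl gives the robot as it stands. The module is installed in compiled form; this text tells all that it offers.
- The arm moves only by the tool jog_arm, never from a script. Its argument "moves" is one flat list of numbers, 7 for each row, row after row: the shift along the tool's x, y, z in units of 30 cm (1.0 is 30 cm), then the turn, a rotation vector about the tool's x, y, z in units of 60 degrees (1.0 is 60 degrees), then the gripper's target within -1 to 1 (fully open at 1, half-way at 0, shut at -1). In form: [x, y, z, wx, wy, wz, fingers, x, y, z, wx, wy, wz, fingers, ...]. A call has exactly 8 rows; each row is the pose to reach, as a shift and turn from the pose commanded when the call began, along the tool's axes at that moment; what a row does not reach only later rows make up. A row lasts 1/8 s, in which the tool goes at most 62.5 mm and 10.7 degrees, less where a joint would pass 70% of its speed; a pose out of reach is approached as far as the arm can. A call with a number of a shift or a turn outside -1 to 1 is refused whole. A call with a gripper value outside its range is refused whole. The fingers move at their own pace and stop on an object; "newtons" is the grip in N (left out, the last holds). Time passes only in rows, so rows that repeat a pose let the fingers close, or fill a call up. It gives the time, the measured TCP pose, the force, the opening and the grip force at its end, in the units of the state.
- ctrl.get_state(): the state, without advancing time (a new reading comes with each control period).
- ctrl.get_image(name): name is "scene" or "top"; returns a dict with "pixels" (480x640x3 uint8, red, green, blue), "fx", "fy", "cx", "cy" (pixels), "dist" ([k1, k2, p1, p2, k3] as OpenCV has them; the pictures are not rectified), "xyz" and "rotation" of the camera in the world. Camera axes: x right, y up, looking along -z (the intrinsics and any distortion apply to the point x, -y, -z); pixel columns grow to the right and rows downward; lengths in m; the calibration is good to about 2 mm. A picture is of the moment at which its call begins. There is no depth.
- ctrl.close_job(): hands the job in; it is judged then, once.
The state is a dict: "time": time; "joint_positions": joint angles; "qd": joint speeds; "joint_torque": joint torques, N m; "position": TCP position; "tool_rot": TCP orientation; "ft_force": force on the tool from outside, world axes, zero at the start; "torque": the same for the moment, N m; "grip_width": opening from 0.0 (shut) to 1.0 (fully open); "grip_force": force on a finger pad.
Only numpy, scipy, OpenCV 4.12 (cv2) and the standard library are available. Lean on these libraries where they do the work, as an engineer would, in place of code of your own. Each camera call takes 0.05 s, during which the arm holds its last target. There are 200 camera calls.

### The job

The stone sample sits flush in its black nest with no room for fingers beside it. Press down its end over the lowered end wall of the nest so that it rocks over the ridge underneath and stays tipped with its other end up, then take it by the raised end, lift it out and lay it flat, same face up, in the middle of the rubber mat. Put it down rather than dropping it, let go, and leave the other things on the bench where they are.

Things in the scene. Friction and masses are not known exactly. Their poses are not given: they have to be found in the camera images.
- sample_center (a point): Centre (half-way up) of the loose stone sample, a polished light marble block 100 (its x) by 50 (its y) by 20 (its z) mm, 0.2 to 0.36 kg. It starts level in the nest, its axes along the nest's, its top flush with the nest's rim; z points out of its polished face (up).
- nest: Black plastic nest, fixed, 135.5 (x) by 81 (y) by 52 (z) mm; origin in its underside, under the middle of the seated sample; z up. Place and yaw vary. Pocket open above: y -26.5 to 26.5, x -56 to 51.5 mm; the sample leaves gaps of 1.5 mm at the sides and +x end, 6 mm at the -x end. Side walls and +x end wall reach 52 mm; the -x end wall, roughly facing the robot, only 36 mm.
- press_point (a point): Fixed point of the nest, level with its rim (z 52 mm), on its centre line at x = -38 mm: on top of the seated sample, 12 mm from its -x end, next to the lowered wall. Pressed down here with a newton or so, the sample rocks. The sample's top sinks about 10 to 17 mm near here until it lies on the slope.
- ridge (a point): Middle of the ridge in the pocket's floor (nest x = -2, z = 32 mm), running along the nest's y. The floor is level from it to the +x end and slopes down at 26 degrees to the -x end. The sample's centre of mass is 2 mm on the +x side of it: tipped past about 12 degrees it falls on by itself and stays at 26 degrees, perhaps sliding a few mm to -x.
- raised_end (a point): Fixed point in the nest's frame (x = 36, z = 73 mm): about the middle of the +x top edge of the sample when it lies tipped. That end then stands about 23 mm higher than before, its last 15 mm or so wholly above the rim, and can be gripped across its 50 mm width.
- mat: Square black rubber mat, fixed to the bench, 160 by 160 by 6 mm; origin at the centre of its underside, z up, top at 6 mm.
- tub: White plastic tub, open above, 100 mm across, 100 mm tall, loose; origin at the centre of its underside. Leave alone.
- mallet: Mallet lying on the bench, loose, about 260 mm long along its x, 26 mm high, with a 90 mm wide head at its +x end; origin on the bench under the middle of its length. Leave alone.
- spacer_box: Open cardboard box of white cross spacers, 120 by 90 by 40 mm, loose; origin at the centre of its underside. Leave alone.
- offcuts: Two stone offcuts stacked, 110 by 80 by 40 mm in all, loose; origin at the centre of the underside. Leave alone.

How it is judged:
By the outcome, as a careful person would: the job done as asked, in the order asked, and still so for the second after the job is handed in, with the robot touching nothing.
It also fails if it takes over 45 s, if anything falls off the work surface, if the arm or the gripper's body presses on something with over 40 N, if the wrist force passes 120 N, or if a joint passes its speed limit or range.

## Working session

There is one attempt and no reset: what is moved stays moved. The work goes in short steps, Python scripts to look and compute and a tool call to move; the robot and the scene stay as the last step left them, time stands still between calls to the robot, and variables do not carry over. Pictures are saved under pics/ and viewed, at most 10 in all, crops included, and the job is handed in when it is done.

Besides the shell and the picture viewer there is one more tool, called as a command line: name --argument value ..., lists and objects as JSON in quotes. jog_arm: Moves the arm, as the interface text tells. Its arguments: {"type":"object","properties":{"moves":{"type":"array"},"newtons":{"type":"number"}},"required":["moves"]}

```bash
mkdir -p pics; python3 - <<'E'
from bench import ctrl
import cv2,pickle
s=ctrl.get_state();print(s,ctrl.grasp_offset)
for n in("scene","top"):
    im=ctrl.get_image(n);pickle.dump(im,open(n+'.pkl','wb'));cv2.imwrite(f'pics/{n}0.png',im['pixels'][:,:,::-1])
    print({k:v for k,v in im.items() if k!='pixels'})
E
```

```text
{'time': 0.0, 'joint_positions': array([ 1.15012028,  0.32184421, -0.07008249,  1.45167411,  0.02258285,
        1.37079114, -0.05690017]), 'qd': array([-2.15924754e-03, -6.82282357e-04, -6.30601963e-04, -3.07310191e-05,
        5.06571585e-04,  9.66585518e-04, -8.91524152e-04]), 'joint_torque': array([ 1.89363236e-04, -4.91285062e+01, -4.03685672e-01, -3.12524343e+01,
       -6.38834853e-02,  4.35897731e-02,  1.43640841e-04]), 'position': array([ 0.27351072, -0.58904417,  0.22144816]), 'tool_rot': array([-3.06582272e+00, -6.77214031e-01,  7.78251527e-04]), 'ft_force': array([-0.67865255, -0.21184783,  1.07924435]), 'torque': array([0.00990467, 0.02836758, 0.02690317]), 'grip_force': 0.0, 'grip_width': 1.0008242832143261} 0.0187
{'fx': 483.4083432707104, 'fy': 483.4083432707104, 'cx': 314.36994722012264, 'cy': 237.98683814220027, 'dist': array([0.03339375, 0.        , 0.        , 0.        , 0.        ]), 'xyz': array([ 1.47987966, -0.06018896,  0.68023925]), 'rotation': array([0.77636758, 0.73246837, 1.33770353])}
{'fx': 546.2150161968871, 'fy': 546.2150161968871, 'cx': 317.3781431744709, 'cy': 239.58825594955252, 'dist': array([-0.02549009,  0.        ,  0.        ,  0.        ,  0.        ]), 'xyz': array([0.35853761, 0.00763784, 1.31301729]), 'rotation': array([ 0.14682091, -0.14430242, -1.58929618])}
```

View pics/top0.png

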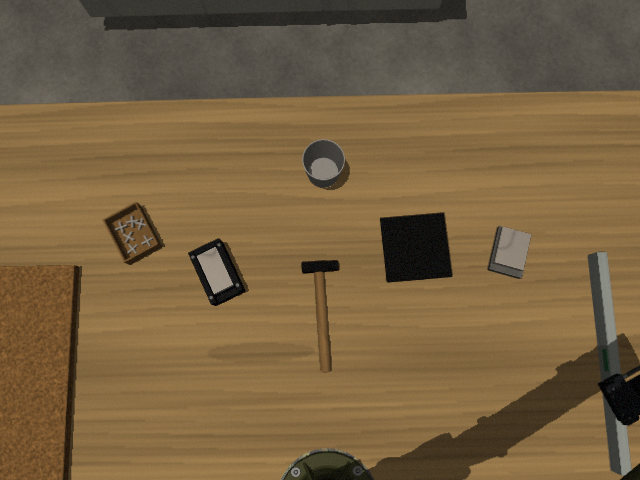

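View pics/scene0.png

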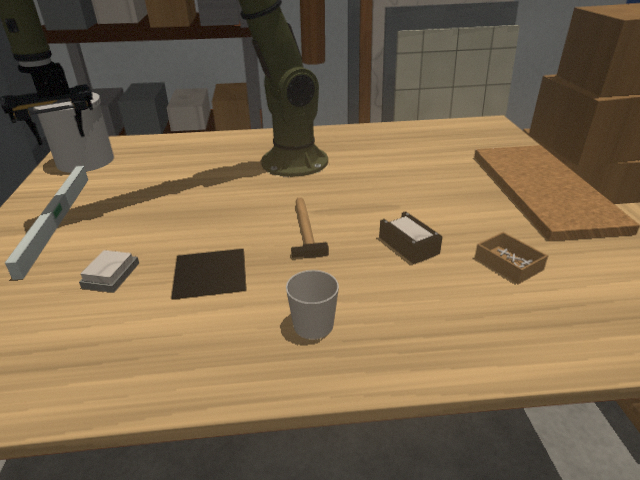

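The top view shows the nest at about (217,272) with the white sample in it. The mat is at (416,247), the mallet at (322,310), and the tub at (324,163). I'll measure the sample and mat by segmentation.

```bash
cat > h.py <<'E'
import numpy as np,cv2
from scipy.spatial.transform import Rotation as R
F=np.diag([1,-1,-1.])
def K(im): return np.array([[im['fx'],0,im['cx']],[0,im['fy'],im['cy']],[0,0,1]])
def px2w(im,p,z):
    n=cv2.undistortPoints(np.float64(p).reshape(-1,1,2),K(im),im['dist']).reshape(-1,2)
    d=R.from_rotvec(im['rotation']).apply(np.c_[n,np.ones(len(n))]@F)
    return im['xyz']+d*((z-im['xyz'][2])/d[:,2])[:,None]
def w2px(im,P):
    c=R.from_rotvec(im['rotation']).inv().apply(np.atleast_2d(P)-im['xyz'])@F
    return cv2.projectPoints(c,np.zeros(3),np.zeros(3),K(im),im['dist'])[0].reshape(-1,2)
def blob(im,box,f,z):
    """largest blob in box=(c0,r0,c1,r1) -> centre, size, angle (world rect at height z)"""
    c0,r0,c1,r1=box; g=im['pixels'][r0:r1,c0:c1].astype(int)
    m=f(g).astype(np.uint8)
    cs,_=cv2.findContours(m,cv2.RETR_EXTERNAL,cv2.CHAIN_APPROX_NONE)
    c=max(cs,key=cv2.contourArea).reshape(-1,2)+[c0,r0]
    w=px2w(im,c,z)[:,:2]
    return cv2.minAreaRect((w*1000).astype(np.float32)),w
E
python3 - <<'E'
from h import *; import pickle
t=pickle.load(open('top.pkl','rb'));s=pickle.load(open('scene.pkl','rb'))
print('sample',blob(t,(185,235,250,310),lambda g:g.min(2)>110,.052)[0])
print('nest',blob(t,(180,230,255,315),lambda g:(g.max(2)<60)|(g.min(2)>110),.052)[0])
print('mat',blob(t,(370,200,465,295),lambda g:g.max(2)<60,.006)[0])
print('sample sc',blob(s,(375,205,450,265),lambda g:g.min(2)>110,.052)[0])
print('mat sc',blob(s,(160,240,260,305),lambda g:g.max(2)<70,.006)[0])
a=t['pixels'][235:312,180:256];b=s['pixels'][205:265,370:450]
a=cv2.resize(a,(390,400),interpolation=2);b=cv2.resize(b,(400,400*60//80+100),interpolation=2)
cv2.imwrite('pics/c.png',np.hstack([a,b])[:,:,::-1])
E
```

```text
sample ((528.744873046875, 248.4390869140625), (98.46797180175781, 48.58211898803711), 24.811321258544922)
nest ((524.1058959960938, 243.3157958984375), (142.95582580566406, 85.16471099853516), 24.715089797973633)
mat ((579.6729125976562, -230.73788452148438), (159.66307067871094, 159.07403564453125), 3.236886739730835)
sample sc ((512.3955078125, 229.65980529785156), (149.81259155273438, 82.91199493408203), 18.209875106811523)
mat sc ((586.0139770507812, -229.18394470214844), (159.86328125, 156.0836944580078), 3.5892958641052246)
```

View pics/c.png

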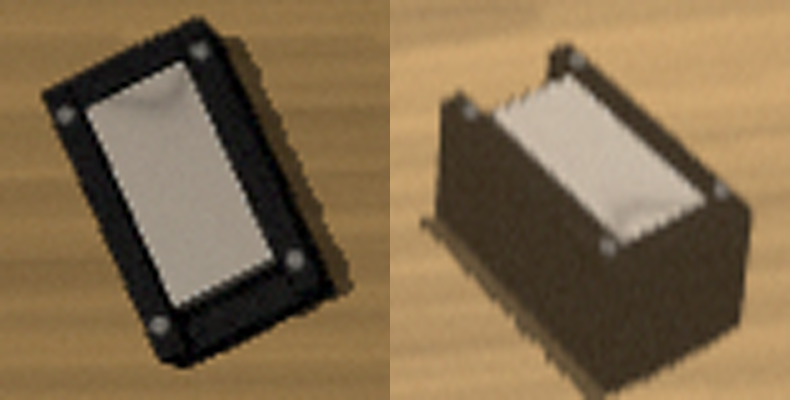

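The crop confirms that the lowered wall faces the robot. The sample is at about (0.529, 0.248) with yaw 24.8°, and the mat is at about (0.58, −0.23). The tool's yaw already matches the nest, so I'm moving towards it with the fingers shutting.

jog_arm --moves '[0.1,-0.08,0,0,0,0,-1,0.25,-0.2,0,0,0,0,-1,0.4,-0.32,0,0,0,0,-1,0.55,-0.44,0,0,0,0,-1,0.7,-0.55,0,0,0,0,-1,0.82,-0.64,0,0,0,0,-1,0.9,-0.7,0,0,0,0,-1,0.9,-0.7,0,0,0,0,-1]' --newtons 50

```text
time: 1.1
position: [0.4314, -0.2826, 0.2224]
tool_rot: [-3.065, -0.686, -0.0]
ft_force: [0.1, 0.3, 0.2]
grip_width: 0.172
grip_force: 0.0
```

jog_arm --moves '[0.08,-0.1,0,0,0,0,-1,0.18,-0.22,0,0,0,0,-1,0.28,-0.35,0,0,0,0,-1,0.38,-0.48,0,0,0,0,-1,0.48,-0.6,0,0,0,0,-1,0.56,-0.7,0,0,0,0,-1,0.6,-0.75,0,0,0,0,-1,0.6,-0.75,0,0,0,0,-1]'

```text
time: 2.1
position: [0.4987, -0.0053, 0.2223]
tool_rot: [-3.067, -0.68, 0.001]
ft_force: [0.3, -0.6, -0.5]
grip_width: 0.002
grip_force: 0.0
```

```bash
cat >> h.py <<'E'
def nest(n,yaw,p):  # nest point (mm) -> world (m)
    return np.array([n[0],n[1],0])+R.from_euler('z',yaw,degrees=True).apply(np.array(p)/1000)
def tool(yaw,tilt=0): # tool down, x at yaw; tilt>0 leans body to -x, fingers to +x
    return R.from_euler('z',yaw,degrees=True)*R.from_euler('x',180,degrees=True)*R.from_euler('y',tilt,degrees=True)
def move(s,P,T):
    A=R.from_rotvec(s['tool_rot'])
    d=A.inv().apply(np.array(P)-s['position'])/.3
    w=(A.inv()*T).as_rotvec(degrees=True)/60
    return np.round(np.r_[d,w],4)
E
python3 - <<'E'
from h import *; import pickle
from bench import ctrl
print(tool(0,26).as_matrix()[:,2])
t=pickle.load(open('top.pkl','rb'));s=pickle.load(open('scene.pkl','rb'))
f=lambda g:(g.min(2)>90)&(g.max(2)-g.min(2)<32)
r,w=blob(s,(375,205,450,265),f,.052);print(r)
r,w=blob(t,(185,235,250,310),f,.052);print(r)
S=ctrl.get_state();print(S['time'],S['position'],S['tool_rot'],S['grip_width'])
n=(.529,.2485)
print(move(S,nest(n,24.8,[-38,0,120]),tool(24.8)))
E
```

```text
[ 4.38371147e-01 -1.10070525e-16 -8.98794046e-01]
((532.1497802734375, 245.53414916992188), (100.92476654052734, 59.73251724243164), 24.469871520996094)
((528.7042236328125, 248.52517700195312), (98.50436401367188, 48.7459831237793), 24.76409912109375)
2.1 [ 0.49870161 -0.00531984  0.22229837] [-3.06701751e+00 -6.79925374e-01  7.22672371e-04] 0.0022669589525743106
[ 3.226e-01 -7.245e-01  3.410e-01 -2.000e-04  4.000e-04  3.300e-03]
```

jog_arm --moves '[0.05,-0.1,0.02,0,0,0,-1,0.1,-0.22,0.07,0,0,0,-1,0.16,-0.36,0.15,0,0,0,-1,0.22,-0.5,0.23,0,0,0,-1,0.27,-0.61,0.29,0,0,0,-1,0.32,-0.69,0.33,0,0,0,-1,0.322,-0.724,0.341,0,0,0.003,-1,0.322,-0.724,0.341,0,0,0.003,-1]'

```text
time: 3.1
position: [0.4948, 0.2308, 0.1199]
tool_rot: [3.068, 0.671, -0.002]
ft_force: [0.3, -0.7, -0.2]
grip_width: 0.003
grip_force: 0.0
```

```bash
python3 - <<'E'
from h import *
from bench import ctrl
S=ctrl.get_state();print(S['time'],S['position'],S['ft_force'])
n=(.529,.248)
print(move(S,nest(n,24.8,[-38,0,54]),tool(24.8)))
out=[]
for k in("scene","top"):
    im=ctrl.get_image(k); u,v=w2px(im,S['position'])[0]; print(k,u,v)
    p=im['pixels'].copy()
    for q in([-38,0,52],[50,25,52],[50,-25,52],[-50,25,52],[-50,-25,52]):
        a=w2px(im,nest(n,24.8,q))[0]; p[int(round(a[1])),int(round(a[0]))]=[255,0,0]
    a=np.round([u,v]).astype(int); p[a[1],a[0]]=[0,255,0]
    c=p[a[1]-45:a[1]+45,a[0]-45:a[0]+45]; out.append(cv2.resize(c,(400,400),interpolation=0))
cv2.imwrite('pics/d.png',np.hstack(out)[:,:,::-1])
E
```

```text
3.1 [0.494782   0.23082844 0.11993536] [ 0.28901303 -0.65539583 -0.18937706]
[ 0.0011 -0.0043  0.2198  0.0007  0.0012 -0.0019]
scene 401.8947439645436 196.22889798067084
top 216.32186380472976 280.8248927007583
```

View pics/d.png

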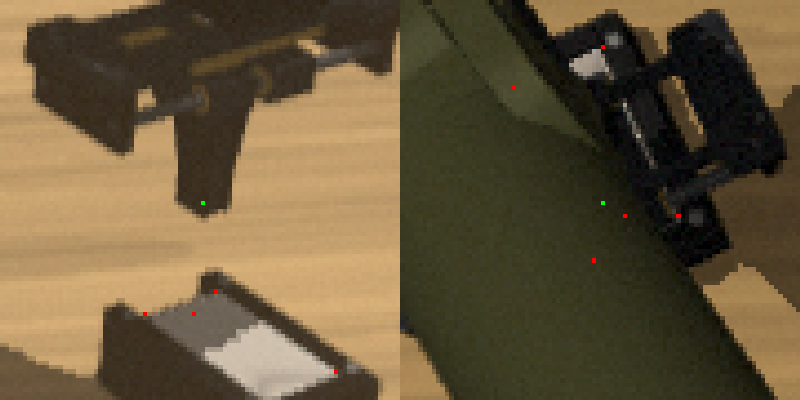

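The scene view (left) shows the projected sample corners and TCP on target, within about a pixel. The arm blocks the top view of the sample. I'll press now, slowly at the end.

jog_arm --moves '[0.001,-0.004,0.08,0,0,0,-1,0.001,-0.004,0.16,0,0,0,-1,0.001,-0.004,0.2,0,0,0,-1,0.001,-0.004,0.217,0,0,0,-1,0.001,-0.004,0.227,0,0,0,-1,0.001,-0.004,0.237,0,0,0,-1,0.001,-0.004,0.247,0,0,0,-1,0.001,-0.004,0.254,0,0,0,-1]'

```text
time: 4.2
position: [0.4946, 0.2335, 0.044]
tool_rot: [3.069, 0.673, 0.0]
ft_force: [-0.3, -0.6, 0.7]
grip_width: 0.005
grip_force: 0.0
```

jog_arm --moves '[0,0,0.005,0,0,0,-1,0,0,0.008,0,0,0,-1,0,0,0.008,0,0,0,-1,0,0,0.008,0,0,0,-1,0,0,0.008,0,0,0,-1,0,0,0.005,0,0,0,-1,0,0,-0.02,0,0,0,-1,0,0,-0.06,0,0,0,-1]'

```text
time: 5.2
position: [0.4943, 0.2333, 0.0622]
tool_rot: [-3.069, -0.673, 0.001]
ft_force: [0.5, -0.1, -0.8]
grip_width: 0.008
grip_force: 0.0
```

```bash
python3 - <<'E'
from h import *
from bench import ctrl
S=ctrl.get_state();print(S['time'],S['position'],S['ft_force'])
im=ctrl.get_image("scene");p=im['pixels'].copy()
n=(.529,.248)
for q in([36,0,73],[36,25,73],[36,-25,73],[44.8,25,55],[44.8,-25,55]):
    a=w2px(im,nest(n,24.8,q))[0]; p[int(round(a[1])),int(round(a[0]))]=[255,0,0]
cv2.imwrite('pics/e.png',cv2.resize(p[165:265,360:460],(600,600),interpolation=0)[:,:,::-1])
E
```

```text
5.2 [0.494276   0.23333011 0.06224399] [ 0.46570632 -0.12962975 -0.79742533]
```

View pics/e.png

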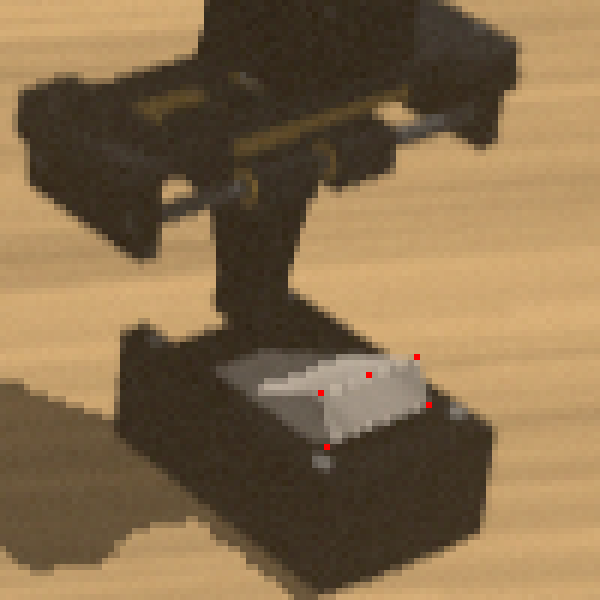

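The sample is tipped, and its raised end face matches the predicted corners (red) within about a pixel. Next I'll back up, open, and tilt the tool 26° for the grasp.

```bash
python3 - <<'E'
from h import *
from bench import ctrl
S=ctrl.get_state()
n=(.529,.248)
print(move(S,nest(n,24.8,[15.6,0,114]),tool(24.8,26)))
E
```

```text
[ 1.732e-01  4.500e-03 -1.655e-01  4.000e-04  4.310e-01 -9.000e-04]
```

jog_arm --moves '[0,0,-0.06,0,0,0,1,0,0.0,-0.13,0,0.05,0,1,0.02,0,-0.166,0,0.15,0,1,0.07,0.002,-0.166,0,0.25,0,1,0.12,0.003,-0.166,0,0.35,0,1,0.16,0.0045,-0.166,0,0.42,0,1,0.173,0.0045,-0.166,0,0.431,0,1,0.173,0.0045,-0.166,0,0.431,0,1]'

```text
time: 6.25
position: [0.5426, 0.2542, 0.1125]
tool_rot: [-2.903, -0.637, -0.667]
ft_force: [-0.7, -0.2, 0.3]
grip_width: 0.836
grip_force: 0.0
```

```bash
python3 - <<'E'
from h import *
from bench import ctrl
S=ctrl.get_state();print(S['time'],S['position'],S['ft_force'],S['grip_width'])
n=(.529,.248)
print(move(S,nest(n,24.8,[37.5,0,59.5]),tool(24.8,26)))
E
```

```text
6.25 [0.54259275 0.25415117 0.11254995] [-0.68882617 -0.22279763  0.2848587 ] 0.8358724225500115
[-0.0094 -0.0005  0.192   0.0007  0.0024 -0.0008]
```

jog_arm --moves '[-0.009,0,0,0,0.002,0,1,-0.009,0,0.03,0,0.002,0,1,-0.009,0,0.08,0,0.002,0,1,-0.009,0,0.13,0,0.002,0,1,-0.009,0,0.165,0,0.002,0,1,-0.009,0,0.185,0,0.002,0,1,-0.009,0,0.192,0,0.002,0,1,-0.009,0,0.192,0,0.002,0,1]'

```text
time: 7.25
position: [0.5629, 0.2635, 0.059]
tool_rot: [-2.902, -0.636, -0.67]
ft_force: [0.1, -0.4, 0.6]
grip_width: 0.999
grip_force: 0.0
```

```bash
python3 - <<'E'
from h import *
from bench import ctrl
S=ctrl.get_state();print(S['time'],S['position'],S['ft_force'],S['grip_width'])
n=(.529,.248)
print(move(S,nest(n,24.8,[37.5,0,59.5]),tool(24.8,26)))
im=ctrl.get_image("scene")
cv2.imwrite('pics/f.png',cv2.resize(im['pixels'][165:265,360:460],(600,600),interpolation=0)[:,:,::-1])
E
```

```text
7.25 [0.56292921 0.26352362 0.05898801] [ 0.06541956 -0.44403317  0.59512816] 0.9986747364626186
[ 0.0013 -0.0005 -0.0013  0.0005  0.0003 -0.0009]
```

View pics/f.png

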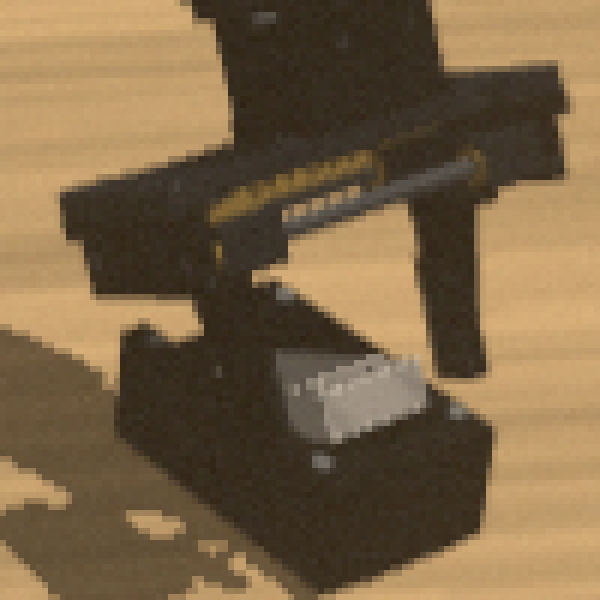

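The fingers straddle the raised end: the right one is at (460,370), the left one at (235,300–440) against the black nest, and the wrist force is near zero. I'm closing now.

jog_arm --moves '[0,0,0,0,0,0,0.4,0,0,0,0,0,0,0.3,0,0,0,0,0,0,0.2,0,0,0,0,0,0,0.1,0,0,0,0,0,0,-0.2,0,0,0,0,0,0,-0.6,0,0,0,0,0,0,-1,0,0,0,0,0,0,-1]' --newtons 50

```text
time: 8.3
position: [0.5626, 0.2644, 0.0589]
tool_rot: [-2.901, -0.637, -0.67]
ft_force: [-1.5, 3.7, 0.5]
grip_width: 0.562
grip_force: 50.0
```

jog_arm --moves '[0.005,0,-0.01,0,0,0,-1,0.013,0,-0.027,0,0,0,-1,0.026,0,-0.054,0,0,0,-1,0.044,0,-0.09,0,0,0,-1,0.066,0,-0.135,0,0,0,-1,0.088,0,-0.18,0,0,0,-1,0.105,0,-0.216,0,0,0,-1,0.105,0,-0.216,0,0,0,-1]'

```text
time: 9.3
position: [0.564, 0.2625, 0.1323]
tool_rot: [-2.903, -0.635, -0.673]
ft_force: [-0.2, -0.1, -2.0]
grip_width: 0.568
grip_force: 50.0
```

```bash
python3 - <<'E'
from h import *
from bench import ctrl
S=ctrl.get_state();print(S['time'],S['position'],S['ft_force'],S['grip_width'],S['torque'])
P=S['position']+[0,0,.04]
print(move(S,P,tool(24.8,0)))
im=ctrl.get_image("scene")
cv2.imwrite('pics/g.png',cv2.resize(im['pixels'][145:265,350:470],(600,600),interpolation=0)[:,:,::-1])
E
```

```text
9.3 [0.56401169 0.26252475 0.13234271] [-0.21693468 -0.14150844 -1.95262221] 0.5677576671062738 [-0.2619448   0.56519204 -0.00144637]
[ 5.860e-02  2.000e-04 -1.197e-01  2.100e-03 -4.349e-01 -2.200e-03]
```

View pics/g.png

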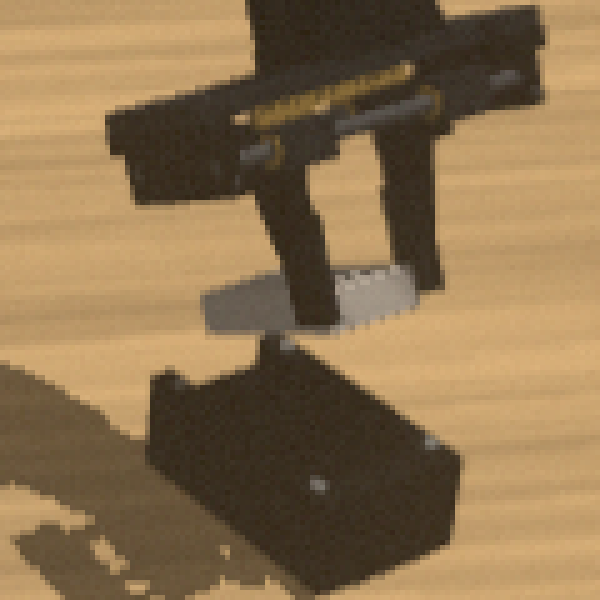

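The sample is held and clear of the nest. Its far end is at (205,310) in the crop and the gripped end at (375,300). I'll level it and carry on.

jog_arm --moves '[0.008,0,-0.017,0,-0.05,0,-1,0.02,0,-0.04,0,-0.12,0,-1,0.035,0,-0.07,0,-0.2,0,-1,0.045,0,-0.09,0,-0.28,0,-1,0.053,0,-0.11,0.001,-0.35,-0.001,-1,0.0586,0,-0.12,0.002,-0.4,-0.002,-1,0.0586,0,-0.12,0.002,-0.435,-0.002,-1,0.0586,0,-0.12,0.002,-0.435,-0.002,-1]'

```text
time: 10.35
position: [0.5632, 0.2633, 0.1695]
tool_rot: [-3.067, -0.676, 0.006]
ft_force: [-0.5, 0.5, -2.7]
grip_width: 0.565
grip_force: 50.0
```

```bash
python3 - <<'E'
from h import *
from bench import ctrl
S=ctrl.get_state();print(S['time'],S['position'],S['ft_force'],S['grip_width'],S['torque'])
print(move(S,[.6,.012,.17],tool(14)))
im=ctrl.get_image("scene")
p=im['pixels'].copy();x=R.from_rotvec(S['tool_rot']).as_matrix()
for q in([4,25],[4,-25],[-96,25],[-96,-25]):
  for e in (-14,6):
    a=w2px(im,S['position']+x@np.array([q[0],q[1],e])/1000)[0]; p[int(round(a[1])),int(round(a[0]))]=[255,0,0]
cv2.imwrite('pics/h.png',cv2.resize(p[125:245,350:470],(600,600),interpolation=0)[:,:,::-1])
E
```

```text
10.35 [0.56319284 0.26327139 0.16954824] [-0.53194229  0.51692162 -2.71949429] 0.5645174068544024 [ 0.05780649 -0.04375899  0.05299738]
[-0.2408  0.8115 -0.0025 -0.0018  0.0034  0.181 ]
```

View pics/h.png

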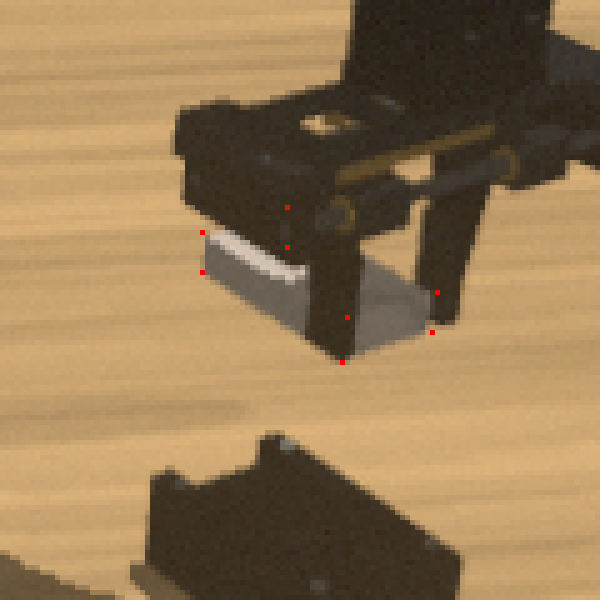

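The sample is level and matches the model (red corners) within a pixel, so its centre is about 46 mm behind the TCP. I'm carrying it to the mat.

jog_arm --moves '[-0.02,0.06,0,0,0,0.02,-1,-0.05,0.17,0,0,0,0.05,-1,-0.09,0.31,0,0,0,0.08,-1,-0.14,0.46,0,0,0,0.11,-1,-0.18,0.6,0,0,0,0.14,-1,-0.21,0.72,0,0,0,0.165,-1,-0.24,0.81,0,-0.002,0.003,0.18,-1,-0.24,0.81,0,-0.002,0.003,0.18,-1]'

```text
time: 11.4
position: [0.5996, 0.0081, 0.1705]
tool_rot: [3.116, 0.375, 0.001]
ft_force: [0.4, 0.9, -1.9]
grip_width: 0.567
grip_force: 50.0
```

```bash
python3 - <<'E'
from h import *
from bench import ctrl
S=ctrl.get_state();print(S['time'],S['position'],S['ft_force'],S['grip_width'])
T=tool(3.4)
print(move(S,np.array([.583,-.2305,.10])+.046*T.as_matrix()[:,0],T))
E
```

```text
11.4 [0.59956849 0.00812031 0.17052567] [ 0.43462699  0.85839717 -1.88055947] 0.566699373387136
[-9.160e-02  7.864e-01  2.372e-01  2.500e-03 -6.000e-04  1.721e-01]
```

jog_arm --moves '[-0.01,0.06,0,0,0,0.02,-1,-0.02,0.17,0,0,0,0.05,-1,-0.04,0.31,0,0,0,0.08,-1,-0.055,0.46,0.05,0,0,0.11,-1,-0.07,0.6,0.11,0,0,0.14,-1,-0.085,0.71,0.18,0.002,0,0.16,-1,-0.092,0.786,0.237,0.002,0,0.172,-1,-0.092,0.786,0.237,0.002,0,0.172,-1]'

```text
time: 12.4
position: [0.6284, -0.226, 0.0967]
tool_rot: [-3.138, -0.096, 0.006]
ft_force: [-0.5, 0.8, -2.1]
grip_width: 0.566
grip_force: 50.0
```

```bash
python3 - <<'E'
from h import *
from bench import ctrl
S=ctrl.get_state();print(S['time'],S['position'],S['ft_force'],S['grip_width'])
T=tool(3.4)
print(move(S,np.array([.583,-.2305,.015])+.046*T.as_matrix()[:,0],T))
im=ctrl.get_image("scene")
p=im['pixels'].copy();x=R.from_rotvec(S['tool_rot']).as_matrix()
for q in([4,25],[4,-25],[-96,25],[-96,-25]):
  for e in (-14,6):
    a=w2px(im,S['position']+x@np.array([q[0],q[1],e])/1000)[0]; p[int(round(a[1])),int(round(a[0]))]=[255,0,0]
cv2.imwrite('pics/i.png',cv2.resize(p[185:305,150:270],(600,600),interpolation=0)[:,:,::-1])
E
```

```text
12.4 [ 0.62844701 -0.22600938  0.09667701] [-0.54835832  0.7622911  -2.07450594] 0.5657983237810266
[ 0.0022  0.0067  0.2722 -0.0024  0.0034  0.0016]
```

View pics/i.png

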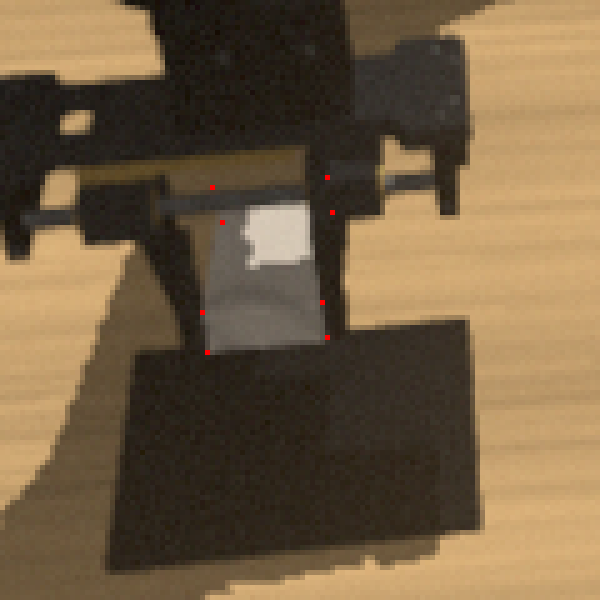

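The sample is held over the mat as planned. I'll lower it to just above contact, then go in small steps.

jog_arm --moves '[0.001,0.003,0.04,0,0,0,-1,0.002,0.006,0.1,-0.002,0.003,0.002,-1,0.002,0.0067,0.16,-0.002,0.003,0.002,-1,0.002,0.0067,0.21,-0.002,0.003,0.002,-1,0.002,0.0067,0.24,-0.002,0.003,0.002,-1,0.002,0.0067,0.258,-0.002,0.003,0.002,-1,0.002,0.0067,0.265,-0.002,0.003,0.002,-1,0.002,0.0067,0.265,-0.002,0.003,0.002,-1]'

```text
time: 13.45
position: [0.6315, -0.2248, 0.0206]
tool_rot: [3.139, 0.1, 0.007]
ft_force: [0.0, -1.0, -2.0]
grip_width: 0.562
grip_force: 50.0
```

jog_arm --moves '[0,0,0.001,0,0,0,-1,0,0,0.002,0,0,0,-1,0,0,0.003,0,0,0,-1,0,0,0.004,0,0,0,-1,0,0,0.005,0,0,0,-1,0,0,0.006,0,0,0,-1,0,0,0.007,0,0,0,-1,0,0,0.007,0,0,0,-1]'

```text
time: 14.45
position: [0.6312, -0.2246, 0.0181]
tool_rot: [3.14, 0.1, 0.006]
ft_force: [-0.4, -0.5, -1.6]
grip_width: 0.566
grip_force: 50.0
```

jog_arm --moves '[-0.003,0.005,0,0,0,0,-1,-0.006,0.01,0.002,0,0,0,-1,-0.006,0.01,0.004,0,0,0,-1,-0.006,0.01,0.007,0,0,0,-1,-0.006,0.01,0.009,0,0,0,-1,-0.006,0.01,0.011,0,0,0,-1,-0.006,0.01,0.013,0,0,0,-1,-0.006,0.01,0.013,0,0,0,-1]'

```text
time: 15.45
position: [0.6295, -0.2278, 0.0142]
tool_rot: [3.14, 0.1, 0.006]
ft_force: [-0.4, -0.4, -2.9]
grip_width: 0.566
grip_force: 50.0
```

jog_arm --moves '[0,0,0.001,0,0,0,-1,0,0,0.002,0,0,0,-1,0,0,0.003,0,0,0,-1,0,0,0.004,0,0,0,-1,0,0,0.005,0,0,0,-1,0,0,0.005,0,0,0,-1,0,0,0.005,0,0,0,-1,0,0,0.005,0,0,0,-1]'

```text
time: 16.45
position: [0.6298, -0.2278, 0.0129]
tool_rot: [3.139, 0.1, 0.007]
ft_force: [1.6, 1.0, -1.3]
grip_width: 0.565
grip_force: 50.0
```

Contact is near, so I'll continue in small steps.

jog_arm --moves '[0,0,0.001,0,0,0,-1,0,0,0.002,0,0,0,-1,0,0,0.003,0,0,0,-1,0,0,0.004,0,0,0,-1,0,0,0.004,0,0,0,-1,0,0,0.004,0,0,0,-1,0,0,0.004,0,0,0,-1,0,0,0.004,0,0,0,-1]'

```text
time: 17.45
position: [0.6298, -0.2278, 0.0125]
tool_rot: [3.139, 0.1, 0.007]
ft_force: [-1.3, 1.0, 6.3]
grip_width: 0.569
grip_force: 50.0
```

```bash
python3 - <<'E'
from bench import ctrl
S=ctrl.get_state();print(S['position'],S['ft_force'],S['torque'])
E
```

```text
[ 0.62984541 -0.2277614   0.01254568] [-1.25747008  0.98040578  6.27600052] [ 0.2585011   0.41018867 -0.06620689]
```

The sample is resting on the mat with about 8 N of contact. I'm releasing it, then backing up.

jog_arm --moves '[0,0,0,0,0,0,0.2,0,0,0,0,0,0,0.3,0,0,0,0,0,0,0.5,0,0,0,0,0,0,0.7,0,0,0,0,0,0,0.8,0,0,0,0,0,0,0.8,0,0,0,0,0,0,0.8,0,0,0,0,0,0,0.8]'

```text
time: 18.45
position: [0.6296, -0.2278, 0.0115]
tool_rot: [3.14, 0.1, 0.006]
ft_force: [-0.3, -0.5, 0.3]
grip_width: 0.899
grip_force: 0.0
```

jog_arm --moves '[0,0,-0.03,0,0,0,0.8,0,0,-0.1,0,0,0,0.8,0,0,-0.2,0,0,0,0.8,0,0,-0.35,0,0,0,0.8,0,0,-0.5,0,0,0,0.8,0,0.1,-0.6,0,0,0,0.8,0,0.25,-0.65,0,0,0,0.8,0,0.3,-0.65,0,0,0,0.8]'

```text
time: 19.45
position: [0.6346, -0.322, 0.2101]
tool_rot: [3.136, 0.092, 0.012]
ft_force: [0.3, 0.9, -0.4]
grip_width: 0.902
grip_force: 0.0
```

jog_arm --moves '[-0.05,0.1,0,0,0,0,0.8,-0.1,0.2,0,0,0,0,0.8,-0.2,0.35,0,0,0,0,0.8,-0.3,0.5,0,0,0,0,0.8,-0.4,0.65,0,0,0,0,0.8,-0.45,0.75,0,0,0,0,0.8,-0.5,0.8,0,0,0,0,0.8,-0.5,0.8,0,0,0,0,0.8]'

```text
time: 20.45
position: [0.4988, -0.5672, 0.2061]
tool_rot: [3.14, 0.096, 0.005]
ft_force: [-0.6, 0.0, -0.2]
grip_width: 0.9
grip_force: 0.0
```

```bash
python3 - <<'E'
from h import *
from bench import ctrl
S=ctrl.get_state();print(S['time'],S['position'],S['ft_force'])
im=ctrl.get_image("top")
print(blob(im,(370,200,465,295),lambda g:g.min(2)>75,.026)[0])
cv2.imwrite('pics/j.png',im['pixels'][:,:,::-1])
E
```

```text
20.45 [ 0.49880371 -0.56716804  0.20608315] [-0.55342905  0.0387651  -0.19503476]
((583.682861328125, -230.31504821777344), (99.39386749267578, 51.201717376708984), 1.8549824953079224)
```

View pics/j.png

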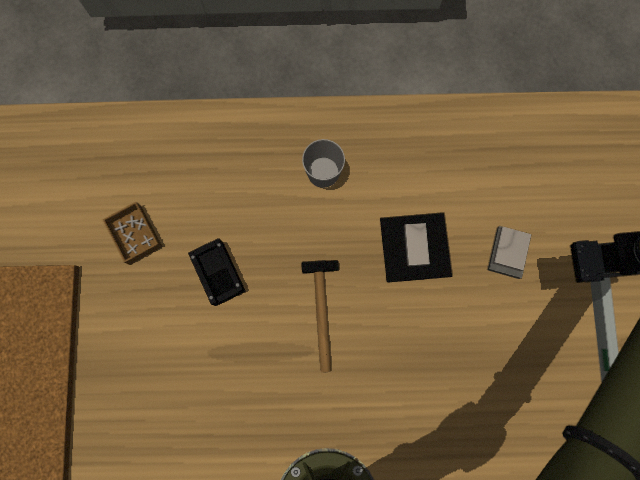

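The sample lies flat at the middle of the mat (pixel 417,244; 0.584, −0.230 m). The nest is empty, everything else is where it was, and the arm is clear.

```bash
python3 -c "
from bench import ctrl
print(ctrl.close_job())"
```

```text
the job is handed in; nothing more can be done
None
```

I tipped the sample in its nest, lifted it out by the raised end and laid it flat, same face up, within about 4 mm of the mat's centre; I then let go and handed the job in at about 20 s, with nothing else on the bench visibly moved.

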